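# Tip balls into the inspection pan and hold it up at the index

## Task

Pour all five bearing balls from the steel mixing cup into the hinged aluminium inspection pan while the pan lies down on its rest, and set the empty cup back on the worktop, standing upright, beside the station. Then lift the pan by its handle bar until its pointer is in line with the index pointer on the arc, so that all the balls roll down into the grey bin, and finish still holding the pan there, steady and in line. Leave the index where it is clamped and do not shift the two spare pads and the star knob lying nearby.

Things in the scene. Friction and masses are not known exactly. Their poses are not given: they have to be found in the camera images.
- mix_cup: Loose round steel mixing cup, 65 mm across at the rim, about 52 mm at the foot, 59 mm high, 2 mm wall, 50 g empty; can be gripped across the outside. It stands upright on the worktop in front of the station. Origin: centre of its underside; z: its axis, towards the mouth.
- ball_0_center (a point): Centre of a bright steel bearing ball, 16 mm across, 17 g; one of five alike that lie in the cup at the start.
- ball_1_center (a point): Centre of a bright steel bearing ball, 16 mm across, 17 g; one of five alike that lie in the cup at the start.
- ball_2_center (a point): Centre of a bright steel bearing ball, 16 mm across, 17 g; one of five alike that lie in the cup at the start.
- ball_3_center (a point): Centre of a bright steel bearing ball, 16 mm across, 17 g; one of five alike that lie in the cup at the start.
- ball_4_center (a point): Centre of a bright steel bearing ball, 16 mm across, 17 g; one of five alike that lie in the cup at the start.
- pan (a joint): Angle of the hinged pan (rad): 0 = down on its rest, where the floor slopes 0.14 rad down from the hinge to the handle end; grows as the handle end is lifted; stop at 1.35. It swings freely and falls back to 0 when let go; pan and handle weigh 0.35 kg. When its reading equals that of index the pointers are in line.
- hinge (a point): Point on the pan's hinge axis, at the middle of the pan's width, 85 mm above the worktop. The axis is level and runs along the station's x (this frame's x, across the pan); the frame turns with the pan: y points from the handle to the hinge and on to the bin, z is square to the pan's floor, up.
- pan_floor (a point): Centre of the pan's floor, top side, 70 mm from the hinge axis; same axes as hinge. Aluminium pan, inside 134 mm wide (x) and 137 mm long (y), walls 40 mm high on two sides and 32 mm at the handle end, open towards the bin at the hinge.
- handle (a point): Middle of the handle bar: a level round steel bar, 12 mm thick, parallel to the hinge axis, 220 mm from it and in the plane of the pan's floor (4 mm above). Free for 100 mm between its two arms, 74 mm clear of the pan's end wall. At rest it is about 58 mm above the worktop (50 mm over the base plate). A bar held between the fingers can turn in them.
- pan_pointer (a point): Tip of the flat pointer that stands out of the pan's far handle arm, 170 mm from the hinge axis; same axes as hinge.
- index_pointer (a point): Point on the index pointer, a thin radial steel strip on a small dark clamp block, set on the fixed steel arc on the far side of the pan. 170 mm from the hinge axis; its frame is that of the index: y radial towards the hinge, z along the arc, upwards. pan_pointer coincides with it when the pan is in line.
- index (a joint): Angle at which the index is clamped (rad), same zero and direction as pan; differs from start to start, 0.90 to 1.25. Stiff; not to be moved.
- bin_floor (a point): Centre of the floor of the open grey bin fixed on the station, left of the hinge, 12 mm above the worktop. Inside 142 mm by 117 mm, walls 64 mm high over this floor, with a splash wall on the side away from the pan. Axes are the station's: x along the hinge, y away from the pan.
- pad_a: Spare printing pad, domed reddish rubber on a block, 54x60x44 mm, bystander. Origin: centre of its underside.
- pad_b: Spare printing pad, domed beige rubber on a wooden block, 49x54x52 mm, bystander. Origin: centre of its underside.
- spare_knob: Small black star knob, 33 mm across, 21 mm high, bystander. Origin: centre of its underside.

How it is judged (in metres and radians):
On the way, in this order (a step that is already met when the one before it is completed fails the run):
1. all five balls are in the pan while the pan is down on its rest (x of ball_0_center in the frame of pan_floor between -0.07 and 0.07 m and y of ball_0_center in the frame of pan_floor between -0.07 and 0.075 m and z of ball_0_center in the frame of pan_floor between -0.01 and 0.06 m and x of ball_1_center in the frame of pan_floor between -0.07 and 0.07 m and y of ball_1_center in the frame of pan_floor between -0.07 and 0.075 m and z of ball_1_center in the frame of pan_floor between -0.01 and 0.06 m and x of ball_2_center in the frame of pan_floor between -0.07 and 0.07 m and y of ball_2_center in the frame of pan_floor between -0.07 and 0.075 m and z of ball_2_center in the frame of pan_floor between -0.01 and 0.06 m and x of ball_3_center in the frame of pan_floor between -0.07 and 0.07 m and y of ball_3_center in the frame of pan_floor between -0.07 and 0.075 m and z of ball_3_center in the frame of pan_floor between -0.01 and 0.06 m and x of ball_4_center in the frame of pan_floor between -0.07 and 0.07 m and y of ball_4_center in the frame of pan_floor between -0.07 and 0.075 m and z of ball_4_center in the frame of pan_floor between -0.01 and 0.06 m and value of joint pan below 0.06 rad), for 0.2 s.
2. the cup stands upright on the worktop, let go, while the pan is still down (angle between mix_cup's own z axis and vertical below 0.15 rad and height (world z) of mix_cup between -0.01 and 0.01 m and contact force between the fingers and mix_cup below 0.1 N and linear speed of mix_cup below 0.03 m/s and value of joint pan below 0.06 rad), for 0.2 s.
At the end, for the whole second after the job is handed in: The fingers hold the pan still (under 0.08 rad/s) with its pointer within 12 mm along the arc (4 degrees) of the index pointer, nothing else propping it; all five balls are in the bin; the cup stands upright on the worktop (within 0.15 rad), let go (z of pan_pointer in the frame of index_pointer between -0.012 and 0.012 m and velocity of joint pan between -0.08 and 0.08 rad/s and contact force between the fingers and pan above 0.5 N and contact force between mix_cup and pan below 0.1 N and x of ball_0_center in the frame of bin_floor between -0.075 and 0.075 m and y of ball_0_center in the frame of bin_floor between -0.0625 and 0.0625 m and z of ball_0_center in the frame of bin_floor between -0.01 and 0.065 m and x of ball_1_center in the frame of bin_floor between -0.075 and 0.075 m and y of ball_1_center in the frame of bin_floor between -0.0625 and 0.0625 m and z of ball_1_center in the frame of bin_floor between -0.01 and 0.065 m and x of ball_2_center in the frame of bin_floor between -0.075 and 0.075 m and y of ball_2_center in the frame of bin_floor between -0.0625 and 0.0625 m and z of ball_2_center in the frame of bin_floor between -0.01 and 0.065 m and x of ball_3_center in the frame of bin_floor between -0.075 and 0.075 m and y of ball_3_center in the frame of bin_floor between -0.0625 and 0.0625 m and z of ball_3_center in the frame of bin_floor between -0.01 and 0.065 m and x of ball_4_center in the frame of bin_floor between -0.075 and 0.075 m and y of ball_4_center in the frame of bin_floor between -0.0625 and 0.0625 m and z of ball_4_center in the frame of bin_floor between -0.01 and 0.065 m and angle between mix_cup's own z axis and vertical below 0.15 rad and height (world z) of mix_cup between -0.01 and 0.01 m and contact force between the fingers and mix_cup below 0.1 N); the arm keeps its last pose, push and grip.
It fails at once if the index is shifted on its arc by more than 6 mm (distance of index_pointer from where it was at the start of the episode above 0.006 m).
It fails at once if the reddish spare pad is shifted by more than 30 mm (distance of pad_a from where it was at the start of the episode above 0.03 m).
It fails at once if the beige spare pad is shifted by more than 30 mm (distance of pad_b from where it was at the start of the episode above 0.03 m).
It fails at once if the star knob is shifted by more than 30 mm (distance of spare_knob from where it was at the start of the episode above 0.03 m).
It also fails if it takes over 72 s, if anything falls off the work surface, if the arm or the gripper's body presses on something with over 40 N, if the wrist force passes 120 N, or if a joint passes its speed limit or range.

## Robot

A 6-joint arm with a two-finger parallel gripper is mounted at the origin on a cart in front of the work surface, level with it; the furniture and walls round the work are solid. World frame = base frame: x ahead of the robot, y to its left, z up, the work surface at z = 0. Lengths are in mm, angles in degrees, forces in N, time in s.
With the tool pointing down it reaches from about 325 to 925 mm from the base axis. Payload 3.1 kg.
Tool frame: the origin (TCP) lies at the very end of the fingers, on their centre line; the grasp point (between the pads) lies grasp_offset behind it (grasp_offset is the distance from the TCP to the grasp point, in mm); z points along the fingers, y is the line along which they close (so a half turn about z gives the same grasp; the last joint's range is limited). The gripper opens to 85 mm and grips with 20 to 120 N. Pads are 22 mm wide; open, the fingers measure 114 mm over their backs; the gripper's body (76 mm by 85 mm) begins 54 mm behind the grasp point. The pads swing forward as they close: fully open they stand 13 mm farther back than shut.
Start: joints at [-74.095, 12.427, 92.441, -0, 75.132, -6.429], TCP at [237.524, -578.119, 231.3] pointing down, gripper open.
Joint ranges: [-157.48, 157.48], [-44.54, 120.13], [17.64, 146.25], [-64.5, 244.5], [7.68, 150.69], [-147.95, 147.95]. Speed limits (degrees/s): [159.86, 159.86, 180, 180, 180, 180].

## Interface

Orientations are given as [roll, pitch, yaw] about the fixed x, y, z axes, in that order (R = Rz(yaw) Ry(pitch) Rx(roll)).
In Python, from station import * gives the robot as it stands. Calls block until the motion is done:
- goto(position, orientation): joint-space move of the TCP to a pose.
- move_l(position, attitude=None, speed=150): straight line of the TCP; attitude=None keeps the orientation; speed is the mean speed in mm/s.
- move_j(angles): joint-space move.
- grip(opening, squeeze=None): finger opening in mm; squeeze is the grip in N (None keeps the last); returns when the fingers have stopped.
- wait(seconds).
- solve_ik(position, orientation): joint angles nearest the present ones, or None.
- get_obs(): the state.
- get_image(name): name is "scene" or "top" or "wrist"; returns the picture (480x640x3 uint8, red, green, blue); there is no depth.
- get_calibration(name): a dict with "fx", "fy", "cx", "cy" (pixels), "R" (3x3) and "t" (3): a world point X has camera coordinates R X + t; the wrist camera has in their place "mount" (4x4, takes a point from camera to tool coordinates, whose origin is the TCP and whose axes are the flange's). Camera axes: x right, y down, z forward; pixel columns grow to the right and rows downward; lengths in mm; the calibration is good to about 2 mm. A picture is of the moment at which its call begins: read the wrist's pose just before it. get_calibration takes no time and is no camera call.
A pose or a line that the arm cannot do raises Unreachable and nothing moves.
- sign_off(): hands the job in; it is judged then, once.
Trained networks look in the newest picture that a camera, given by its name, has taken for a name from the list of things; names that differ only in an ending like _2 or _b are one class to them, and where a whole thing is asked for, a point or a joint stands for the part that bears it (a point fixed in the world has none). Each returns a list of dicts, best first, with "score" (0 to 1); they miss things now and then, are a little off and sometimes report something else, mostly with a low value. They report only what shows in the picture. A call takes as long as a camera call.
- spot_in(name, camera): "extent" ([centre column, centre row, width, height] in pixels, round what is visible of it).
- regions_of(name, camera): "region" (480x640 bool, what is visible of it) and "extent" ([centre column, centre row, width, height] in pixels, round what is visible of it).
The state is a dict: "t": time; "joint_pos": joint angles; "qvel": joint speeds; "effort": joint torques, N m; "tcp_pos": TCP position; "ee_rot": TCP orientation; "wrist_force": force on the tool from outside, world axes, zero at the start; "moment": the same for the moment, N m; "grip_width": finger opening in mm; "grip_force": force on a finger pad.
Only numpy, scipy, OpenCV 4.12 (cv2) and the standard library are available. Lean on these libraries where they do the work, as an engineer would, in place of code of your own. Each camera call takes 0.05 s, during which the arm holds its last target. There are 200 camera calls.

## Working session

There is one attempt and no reset: what is moved stays moved. The work goes in short steps, each a Python script; the robot and the scene stay as the last script left them, time stands still between calls to the robot, and variables do not carry over. Pictures are saved under pics/ and viewed, at most 11 in all, crops included, and the job is handed in when it is done.

```bash
mkdir -p pics; cat > h.py <<'E'
from station import *
import numpy as np, cv2
def save(cam,fn):
    im=get_image(cam); cv2.imwrite('pics/'+fn,cv2.cvtColor(im,cv2.COLOR_RGB2BGR)); return im
def ray(c,u,v):
    R=np.array(c['R']);t=np.array(c['t']);o=-R.T@t
    d=R.T@np.array([(u-c['cx'])/c['fx'],(v-c['cy'])/c['fy'],1]);return o,d
def atz(c,u,v,z):
    o,d=ray(c,u,v);return o+d*(z-o[2])/d[2]
def proj(c,X):
    p=np.array(c['R'])@np.array(X,float)+np.array(c['t']);return np.array([c['fx']*p[0]/p[2]+c['cx'],c['fy']*p[1]/p[2]+c['cy']])
E
python3 - <<'E'
from h import *
np.set_printoptions(precision=2,suppress=True)
a=save('top','t0.png');b=save('scene','s0.png')
for cam in('top','scene'):
    c=get_calibration(cam);print(cam,c['fx'],-np.array(c['R']).T@np.array(c['t']))
    for n in('mix_cup','ball_0_center','pan','handle','pan_pointer','index_pointer','pad_a','pad_b','spare_knob'):
        print(n,[(round(r['score'],2),np.round(r['extent']).tolist()) for r in spot_in(n,cam)[:5]])
o=get_obs();print({k:np.round(v,2) for k,v in o.items()}); import station;print(getattr(station,'grasp_offset',None),o.keys())
E
```

```text
top 607.4697215187668 [ 471.9   112.34 1399.96]
mix_cup [(0.86, [360.0, 297.0, 29.0, 32.0])]
ball_0_center []
pan [(0.84, [347.0, 203.0, 112.0, 78.0])]
handle [(0.71, [348.0, 206.0, 110.0, 75.0])]
pan_pointer [(0.95, [348.0, 206.0, 114.0, 78.0])]
index_pointer []
pad_a [(0.85, [247.0, 274.0, 26.0, 28.0]), (0.6, [224.0, 293.0, 29.0, 26.0])]
pad_b [(0.85, [247.0, 274.0, 26.0, 28.0]), (0.6, [224.0, 293.0, 29.0, 26.0])]
spare_knob [(0.69, [410.0, 309.0, 11.0, 13.0]), (0.41, [321.0, 198.0, 169.0, 99.0])]
scene 545.9886673609304 [ 757.71 -401.64 1018.51]
mix_cup [(0.55, [231.0, 275.0, 34.0, 39.0])]
ball_0_center [(0.7, [375.0, 274.0, 16.0, 10.0])]
pan [(0.76, [325.0, 287.0, 116.0, 136.0])]
handle [(0.84, [330.0, 289.0, 118.0, 134.0]), (0.37, [293.0, 173.0, 30.0, 25.0])]
pan_pointer [(0.96, [327.0, 287.0, 115.0, 135.0])]
index_pointer [(0.74, [326.0, 288.0, 117.0, 131.0]), (0.71, [197.0, 327.0, 18.0, 16.0]), (0.6, [375.0, 277.0, 16.0, 13.0])]
pad_a [(0.82, [292.0, 171.0, 34.0, 25.0]), (0.78, [299.0, 194.0, 24.0, 21.0]), (0.49, [232.0, 274.0, 31.0, 34.0])]
pad_b [(0.82, [292.0, 171.0, 34.0, 25.0]), (0.78, [299.0, 194.0, 24.0, 21.0]), (0.49, [232.0, 274.0, 31.0, 34.0])]
spare_knob [(0.7, [197.0, 326.0, 17.0, 19.0])]
{'t': np.float64(1.0), 'joint_pos': array([-74.1 ,  12.43,  92.44,  -0.  ,  75.13,  -6.43]), 'qvel': array([-0.16,  0.16, -0.09, -0.03, -0.05,  0.04]), 'effort': array([  0.  , -39.69, -30.43,  -0.  ,   0.  ,  -0.  ]), 'tcp_pos': array([ 237.52, -578.14,  231.31]), 'ee_rot': array([180.  ,   0.  ,  22.33]), 'wrist_force': array([ 0.1 , -0.1 ,  1.22]), 'moment': array([-0.01, -0.04, -0.  ]), 'grip_force': np.float64(0.0), 'grip_width': np.float64(85.52)}
18.700000000000003 dict_keys(['t', 'joint_pos', 'qvel', 'effort', 'tcp_pos', 'ee_rot', 'wrist_force', 'moment', 'grip_force', 'grip_width'])
```

```bash
python3 - <<'E'
import cv2
a=cv2.imread('pics/t0.png')[150:340,200:440];cv2.imwrite('pics/t0c.png',cv2.resize(a,None,fx=3.15,fy=3.15,interpolation=cv2.INTER_CUBIC))
a=cv2.imread('pics/s0.png')[150:380,170:450];cv2.imwrite('pics/s0c.png',cv2.resize(a,None,fx=2.6,fy=2.6,interpolation=cv2.INTER_CUBIC))
E
```

```text
(no output)
```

View pics/t0c.png

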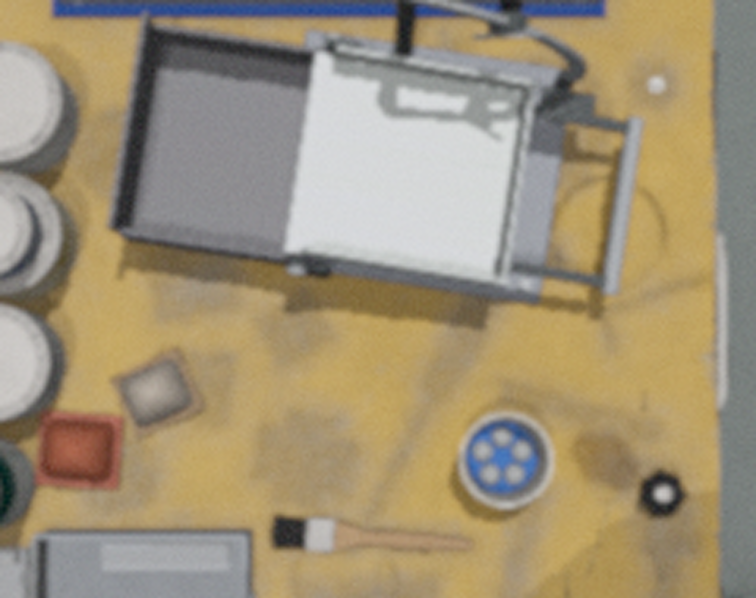

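View pics/s0c.png

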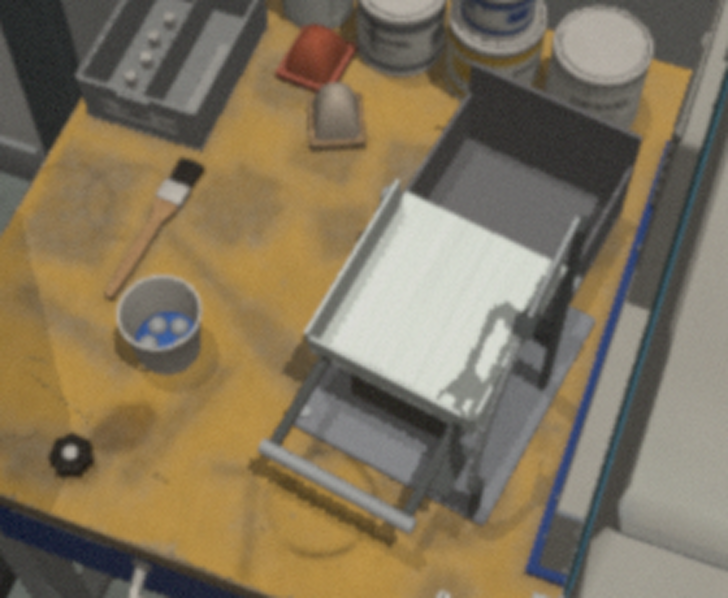

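```bash
python3 - <<'E'
from h import *
np.set_printoptions(precision=1,suppress=True)
c=get_calibration('top');s=get_calibration('scene')
q=lambda u,v,z:atz(c,200+u/3.15,150+v/3.15,z)
qs=lambda u,v,z:atz(s,170+u/2.6,150+v/2.6,z)
for n,f,A,B in(('top',q,(637,122),(612,290)),('scene',qs,(410,525),(265,448))):
    a,b=f(*A,58),f(*B,58);print(n,a,b,(a+b)/2,np.linalg.norm(a-b),np.degrees(np.arctan2(*(a-b)[[1,0]])))
print('bin corners top wall', q(148,18,76),q(120,232,76))
print('hinge end near wall top',q(290,262,125),'near handle end',q(505,275,105))
print('floor hinge edge', q(315,50,85),q(287,252,85))
print('cup rim',q(507,459,59),'scene',qs(160,315,59),'cup w',29/c['fx']*1340)
print('knob',q(662,494,21),'pads',q(157,392,30),q(80,450,30))
t=c
m=get_calibration('wrist')['mount'];print(np.array(m))
R=__import__('station')
from scipy.spatial.transform import Rotation as Ro
E
```

```text
top [663.4 -75.1  58. ] [544.5 -56.5  58. ] [603.9 -65.8  58. ] 120.28067538787272 -8.906921689455785
scene [663.5 -74.   58. ] [545.2 -56.4  58. ] [604.3 -65.2  58. ] 119.54550706025103 -8.473992976611132
bin corners top wall [734.  268.7  76. ] [583.9 287.   76. ]
hinge end near wall top [559.6 166.8 125. ] near handle end [552.2  21.9 105. ]
floor hinge edge [709.8 151.6  85. ] [569.3 170.6  85. ]
cup rim [426.4  17.9  59. ] scene [428.2  15.4  59. ] cup w 63.97026653911915
knob [400.1 -95.8  21. ] pads [473.  265.7  30. ] [431.8 320.3  30. ]
[[  -0.    -1.    -0.3   78.8]
 [   1.    -0.     0.     0.6]
 [  -0.    -0.3    1.  -141.9]
 [   0.     0.     0.     1. ]]
```

```bash
cat >> h.py <<'E'
from scipy.spatial.transform import Rotation as Ro
def att(alpha,psi,roll=0):
    a,p=np.radians([alpha,psi]);z=np.array([np.cos(a)*np.cos(p),np.cos(a)*np.sin(p),-np.sin(a)])
    y=np.array([np.sin(p),-np.cos(p),0]);x=np.cross(y,z)
    R=np.c_[x,y,z]@Ro.from_euler('z',roll,degrees=True).as_matrix()
    return R
eul=lambda R:Ro.from_matrix(R).as_euler('xyz',degrees=True).tolist()
def wcam():
    w=get_calibration('wrist');o=get_obs();M=np.array(w['mount'])
    R=Ro.from_euler('xyz',o['ee_rot'],degrees=True).as_matrix()
    Rc=R@M[:3,:3];tc=R@M[:3,3]+o['tcp_pos']
    return dict(fx=w['fx'],fy=w['fy'],cx=w['cx'],cy=w['cy'],R=Rc.T,t=-Rc.T@tc)
PSI=-8.2
XS=np.array([np.cos(np.radians(PSI)),np.sin(np.radians(PSI)),0]);YS=np.array([-XS[1],XS[0],0]);ZS=np.array([0,0,1.])
HANDLE=np.array([604.1,-65.5,58.]);
H=HANDLE+217.3*YS;H[2]=85
E
python3 - <<'E'
from h import *
np.set_printoptions(precision=1,suppress=True)
print(H)
# feasibility: look, cup grasp, pour
cup=np.array([427.2,16.7,0])
for r in (0,180):
  print('look',r,[ (al,x,solve_ik((H-XS*x-60*YS+ZS*90).tolist(),eul(att(al,0,r))) is not None) for al in(30,45) for x in(150,200,250)])
  for psi in(-30,-15,0,15,30,45):
    for al in(25,35,45):
      for rr in (0,):
        R=att(al,psi,r);g=cup+[0,0,38];p=g+18.7*R[:,2]
        j=solve_ik(p.tolist(),eul(R));
        Pp=H-70*YS+[0,0,100]
        k=[]
        for tl in(90,125,-90,-125):
          R2=att(15,psi,r+tl);k.append(solve_ik((Pp+18.7*R2[:,2]).tolist(),eul(R2)) is not None)
        print(r,psi,al,None if j is None else np.round(j),k)
E
```

```text
[635.1 149.6  85. ]
look 0 [(30, 150, False), (30, 200, False), (30, 250, False), (45, 150, True), (45, 200, False), (45, 250, False)]
0 -30 25 [  20.   22.  145.  235.   57. -102.] [False, False, False, False]
0 -30 35 [  15.   12.  146.  242.   41. -115.] [False, False, False, False]
0 -30 45 None [False, False, False, False]
0 -15 25 None [True, True, False, True]
0 -15 35 None [True, True, False, True]
0 -15 45 None [True, True, False, True]
0 0 25 None [True, True, False, True]
0 0 35 None [True, True, False, True]
0 0 45 None [True, True, False, True]
0 15 25 None [True, True, False, False]
0 15 35 None [True, True, False, False]
0 15 45 None [True, True, False, False]
0 30 25 None [True, True, True, False]
0 30 35 None [True, True, True, False]
0 30 45 None [True, True, True, False]
0 45 25 [-48.  24. 139.  79.  67. -72.] [True, True, True, False]
0 45 35 [-43.  15. 141.  75.  58. -60.] [True, True, True, False]
0 45 45 [-37.   7. 140.  67.  49. -46.] [True, True, True, False]
look 180 [(30, 150, False), (30, 200, False), (30, 250, False), (45, 150, True), (45, 200, False), (4
[... 197 characters left out ...]
 False]
180 -15 25 None [False, False, True, True]
180 -15 35 None [False, False, True, True]
180 -15 45 None [False, False, True, True]
180 0 25 None [False, True, True, True]
180 0 35 None [False, True, True, True]
180 0 45 None [False, True, True, True]
180 15 25 None [False, True, True, True]
180 15 35 None [False, True, True, True]
180 15 45 None [False, True, True, True]
180 30 25 None [True, True, True, True]
180 30 35 None [True, True, True, True]
180 30 45 None [True, True, True, True]
180 45 25 [-48.  24. 139.  79.  67. 108.] [True, True, True, True]
180 45 35 [-43.  15. 141.  75.  58. 120.] [True, True, True, True]
180 45 45 [-37.   7. 140.  67.  49. 134.] [True, True, True, True]
```

```bash
python3 - <<'E'
from h import *
np.set_printoptions(precision=1,suppress=True)
R=att(45,0,0);goto((H-XS*150-60*YS+ZS*110).tolist(),eul(R))
c=wcam();im=save('wrist','w1.png');o=get_obs();print(o['t'],o['joint_pos'],c['fx'])
np.savez('w1.npz',**c)
for a in(0.8,.9,1.0,1.1,1.2,1.3):
    print(a,proj(c,H+85*XS-170*(np.cos(a-.14)*YS-np.sin(a-.14)*ZS)))
for n in('index_pointer','pan_pointer','handle','mix_cup'): print(n,[(round(r['score'],2),np.round(r['extent']).tolist()) for r in spot_in(n,'wrist')[:4]])
E
```

```text
3.625 [  8.8 -26.5 141.4 -17.4  21.3 112.5] 415.5881910470406
0.8 [486.  -13.4]
0.9 [475.2 -36.1]
1.0 [460.6 -58.7]
1.1 [442.3 -80.7]
1.2 [ 420.4 -101.4]
1.3 [ 395.  -120.2]
index_pointer []
pan_pointer [(0.59, [393.0, 180.0, 315.0, 224.0])]
handle [(0.95, [392.0, 181.0, 314.0, 229.0])]
mix_cup [(0.77, [434.0, 444.0, 50.0, 68.0])]
```

View pics/w1.png

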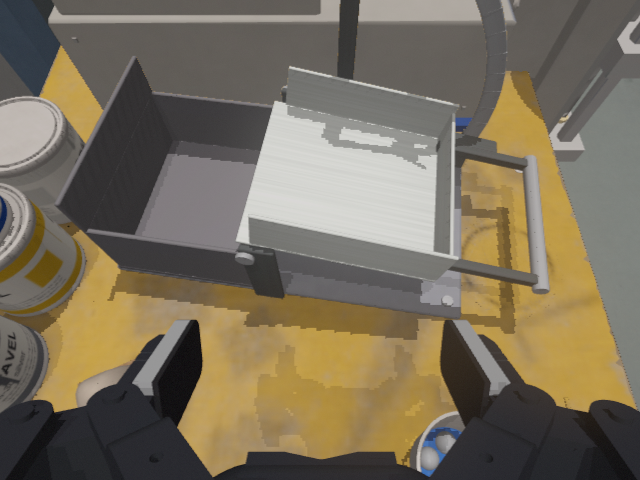

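```bash
python3 - <<'E'
from h import *
np.set_printoptions(precision=0,suppress=True)
w=get_calibration('wrist');M=np.array(w['mount'])
best=[]
for al in(10,20,30,40,50):
 for x in(60,100,150):
  for y in(-150,-60,0):
   for z in(150,200,250,300):
    for psi in (-10,15,30):
     P=H-XS*x+y*YS+ZS*z;R=att(al,psi)
     Rc=R@M[:3,:3];tc=R@M[:3,3]+P
     c=dict(w,R=Rc.T,t=-Rc.T@tc)
     p=[proj(c,H+85*XS-170*(np.cos(a-.14)*YS-np.sin(a-.14)*ZS)) for a in(.8,1.3)]
     if all(40<q[0]<600 and 60<q[1]<300 for q in p):
       j=solve_ik(P.tolist(),eul(R))
       if j is not None: print(al,x,y,z,psi,np.array(j),p[0],p[1])
E
```

```text
10 60 -150 150 15 [-29.  -8. 146. 121.  53. -54.] [378. 250.] [294. 171.]
10 60 -150 150 30 [-38.  -0. 139. 100.  68. -49.] [430. 261.] [354. 171.]
10 60 -60 150 -10 [  16.   -2.  141.  218.   45. -114.] [413. 245.] [324. 180.]
10 60 -60 150 15 [-10.  -7. 145. 143.  44. -66.] [510. 277.] [418. 188.]
10 60 -60 200 -10 [  16.  -11.  141.  225.   38. -124.] [406. 300.] [324. 245.]
10 60 0 150 -10 [  25.    3.  136.  229.   49. -120.] [492. 244.] [411. 179.]
10 60 0 200 -10 [  25.   -5.  136.  236.   44. -130.] [480. 298.] [404. 243.]
10 100 -150 150 30 [-42.  -5. 144.  97.  71. -48.] [453. 240.] [382. 159.]
10 100 -150 200 30 [-42. -15. 144.  93.  70. -38.] [444. 294.] [378. 216.]
10 100 -60 150 -10 [  20.   -7.  145.  223.   46. -117.] [402. 222.] [322. 163.]
10 100 -60 150 30 [-25.  -8. 146. 111.  59. -51.] [586. 280.] [498. 183.]
10 100 -60 200 -10 [  20.  -17.  145.  231.   39. -129.] [397. 273.] [322. 222.]
10 100 0 150 -10 [  29.   -1.  139.  234.   51. -122.] [473. 221.] [400. 162.]
10 100 0 200 -10 [  29.   -9.  139.  240.   46. -133.] [463. 272.] [394. 221.]
10 150 0 150 -10 [ 
[... 12532 characters left out ...]
  35.  71.  27.] [453. 166.] [408.  97.]
50 150 -60 250 15 [ -2. -36. 129.  14.  49.  67.] [503. 142.] [447.  75.]
50 150 -60 250 30 [-11. -33. 128.  30.  57.  39.] [564. 191.] [520. 109.]
50 150 -60 300 -10 [ 14. -33. 122. -19.  54. 121.] [384. 130.] [320.  97.]
50 150 -60 300 15 [ -2. -37. 125.  13.  54.  69.] [482. 173.] [431. 117.]
50 150 -60 300 30 [-11. -35. 123.  28.  62.  42.] [535. 217.] [494. 148.]
50 150 0 250 15 [  9. -31. 127.   5.  45.  82.] [572. 166.] [522.  99.]
50 150 0 300 -10 [ 24. -27. 119. -26.  56. 132.] [442. 129.] [386.  96.]
50 150 0 300 15 [  9. -33. 122.   5.  50.  83.] [543. 194.] [497. 139.]
50 150 0 300 30 [  1. -32. 122.  22.  56.  54.] [595. 253.] [558. 186.]
```

```bash
python3 - <<'E'
from h import *
np.set_printoptions(precision=1,suppress=True)
R=att(30,15,0);goto((H-XS*100-150*YS+ZS*200).tolist(),eul(R))
c=wcam();im=save('wrist','w2.png');o=get_obs();print(o['t'],o['joint_pos'])
np.savez('w2.npz',**c)
print('hinge',proj(c,H-80*XS),proj(c,H+80*XS))
for a in(0,.8,.9,1.0,1.1,1.2,1.3):
    print(a,proj(c,H+85*XS-170*(np.cos(a-.14)*YS-np.sin(a-.14)*ZS)))
for n in('index_pointer','pan_pointer'): print(n,[(round(r['score'],2),np.round(r['extent']).tolist()) for r in spot_in(n,'wrist')[:4]])
E
```

```text
5.4833 [-26.8 -34.  142.4  64.8  39.6   7.3]
hinge [170.1 364.9] [259.6 239.4]
0 [406.1 298.4]
0.8 [390.  198.4]
0.9 [378.9 183.1]
1.0 [365.9 168. ]
1.1 [351.1 153.4]
1.2 [334.6 139.7]
1.3 [317.  127.1]
index_pointer [(0.83, [367.0, 170.0, 54.0, 43.0])]
pan_pointer [(0.81, [316.0, 343.0, 250.0, 238.0])]
```

View pics/w2.png

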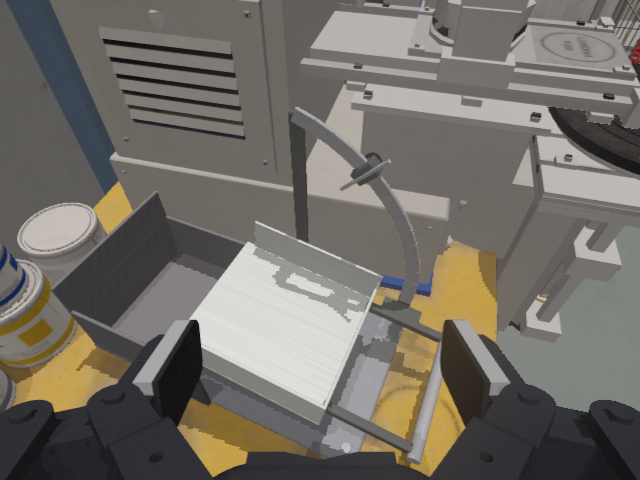

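```bash
python3 - <<'E'
from h import *
np.set_printoptions(precision=1,suppress=True)
c=dict(np.load('w2.npz'));c1=dict(np.load('w1.npz'))
print('hinge bolt near',[proj(c1,H-x*XS) for x in(75,85,95)],'seen 245,258')
print('handle ends w1',proj(c1,HANDLE+60*XS),proj(c1,HANDLE-60*XS),'seen 531,158 541,288')
P=lambda a,x,r:proj(c,H+x*XS-r*(np.cos(a-.14)*YS-np.sin(a-.14)*ZS))
from scipy.optimize import least_squares
o=np.array([342,188,392,158.])
for x in(75,85,95):
    f=least_squares(lambda p:np.r_[P(p[0],x,p[1]),P(p[0],x,p[2])]-o,[1,150,190]);print(x,f.x.round(3),f.cost)
cup=np.array([427.2,16.7,0])
for psi in(40,50,60,70):
  for al in(30,35,40):
    R=att(al,psi);d=[cup+[0,0,38]+18.7*R[:,2]-k*R[:,2] for k in(0,100)]
    print(psi,al,[None if j is None else np.round(j) for j in(solve_ik(p.tolist(),eul(R)) for p in d)])
for psi in(30,50,70,90):
  for al in (10,20):
    for roll in (0,60,130):
      R=att(al,psi,roll);j=solve_ik((H-70*YS-10*XS+[0,0,100]+18.7*R[:,2]).tolist(),eul(R));print('pour',psi,al,roll,None if j is None else np.round(j))
E
```

```text
hinge bolt near [array([250.3, 253.3]), array([247.2, 266.1]), array([244. , 279.3])] seen 245,258
handle ends w1 [529.8 161.3] [543.3 288.1] seen 531,158 541,288
75 [  1.  145.1 201.8] 0.5082073843013932
85 [  1.  136.2 194.9] 0.002881609198525291
95 [  1.  127.4 188. ] 0.43525062302896234
40 30 [array([-46.,  18., 143.,  83.,  60., -67.]), None]
40 35 [array([-43.,  13., 143.,  80.,  55., -61.]), None]
40 40 [array([-40.,   9., 143.,  77.,  51., -53.]), None]
50 30 [array([-45.,  20., 138.,  73.,  64., -65.]), array([-61.,  10., 139.,  57.,  74., -60.])]
50 35 [array([-43.,  16., 138.,  71.,  60., -60.]), array([-58.,   4., 140.,  55.,  71., -54.])]
50 40 [array([-40.,  12., 138.,  68.,  56., -54.]), array([-54.,  -1., 140.,  53.,  69., -47.])]
60 30 [array([-44.,  23., 132.,  64.,  69., -64.]), array([-57.,  15., 132.,  52.,  78., -60.])]
60 35 [array([-42.,  19., 133.,  62.,  65., -60.]), array([-55.,  10., 133.,  50.,  75., -56.])]
60 40 [array([-40.,  16., 134.,  60.,  61., -55.]), array([-52.,   5., 134.,  48.,  73., -50.])]
70 30 [array([-42.,  26., 127.,  57.,  73., -64.]), 
[... 642 characters left out ...]
 74.  77.]
pour 50 20 0 [-24.  15. 122.  87.  65. -44.]
pour 50 20 60 [-24.  15. 122.  87.  65.  16.]
pour 50 20 130 [-24.  15. 122.  87.  65.  86.]
pour 70 10 0 [-27.  29. 109.  78.  87. -49.]
pour 70 10 60 [-27.  29. 109.  78.  87.  11.]
pour 70 10 130 [-27.  29. 109.  78.  87.  81.]
pour 70 20 0 [-25.  24. 110.  72.  80. -43.]
pour 70 20 60 [-25.  24. 110.  72.  80.  17.]
pour 70 20 130 [-25.  24. 110.  72.  80.  87.]
pour 90 10 0 [-24.  37.  96.  66. 100. -47.]
pour 90 10 60 [-24.  37.  96.  66. 100.  13.]
pour 90 10 130 [-24.  37.  96.  66. 100.  83.]
pour 90 20 0 [-23.  32.  96.  60.  94. -44.]
pour 90 20 60 [-23.  32.  96.  60.  94.  16.]
pour 90 20 130 [-23.  32.  96.  60.  94.  86.]
```

```bash
cat >> h.py <<'E'
CUP=np.array([427.2,16.7,0.]);AL,PG=27,60;GO=22
def gp(g,R,f=move_l,**k):
    f((np.array(g)+GO*R[:,2]).tolist(),eul(R),**k)
def st(m=''):
    o=get_obs();print(m,round(o['t'],2),np.round(o['joint_pos'],1),np.round(o['tcp_pos'],1),'w',np.round(o['grip_width'],1),np.round(o['grip_force'],1),'F',np.round(o['wrist_force'],1))
E
python3 - <<'E'
from h import *
R=att(AL,PG);g=CUP+[0,0,38]
gp(g-110*R[:,2]+[0,0,30],R,goto);st()
gp(g-80*R[:,2],R)
gp(g,R,speed=100);st('at cup')
grip(50,40);st('grip')
gp(g+[0,0,25],R,speed=60);wait(.3);st('lift')
save('scene','s1.png');save('wrist','w3.png')
import cv2
a=cv2.imread('pics/s1.png')[150:380,130:410];a=cv2.resize(a,(480,394),interpolation=cv2.INTER_CUBIC)
b=cv2.resize(cv2.imread('pics/w3.png')[200:480,160:480],(320,280));cv2.imwrite('pics/m1.png',np.hstack([a,np.vstack([b,np.zeros((114,320,3),np.uint8)])]))
E
```

```text
6.66 [-59.1  13.1 131.6  51.6  83.1 -59.4] [388.4 -51.3 108.1] w 84.7 0.0 F [-0.2  0.5  0.2]
at cup 8.1 [-44.9  25.6 131.6  65.8  70.7 -66.7] [437.2  33.3  28.2] w 85.3 0.0 F [-0.   0.2 -0.1]
grip 8.46 [-44.9  25.6 131.6  65.8  70.8 -66.7] [437.2  33.3  28.6] w 60.3 41.6 F [-2.1 -0.7  5. ]
lift 9.32 [-44.9  21.1 132.6  64.7  72.2 -63.3] [436.9  33.8  52.8] w 60.2 42.8 F [ 0.1  0.2 -1.1]
```

View pics/m1.png

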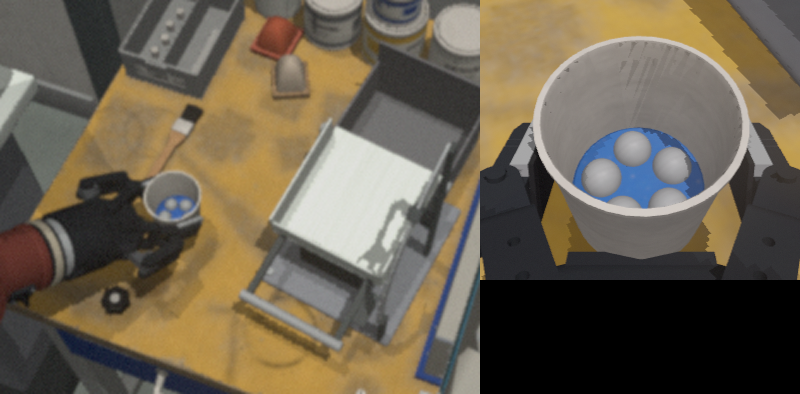

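```bash
python3 - <<'E'
from h import *
R=att(AL,PG);g=CUP+[0,0,38]
gp(g+[0,0,150],R,speed=250);st()
PC=H-70*YS
P=PC-20*XS+8*YS;P[2]=190
R2=att(5,85)
gp(P,R2,speed=200);st('over')
P[2]=168;gp(P,R2,speed=100);st('low')
j0=list(get_obs()['joint_pos'])
for r in(30,60,75,85,92,98,104,110,116,122,128):
    j=list(j0);j[5]+=r;move_j(j);wait(.1)
    if r==92: save('top','t1.png')
wait(.5);st('poured')
save('top','t2.png');save('scene','s2.png')
print([(round(r['score'],2),np.round(r['extent']).tolist()) for r in spot_in('ball_0_center','top')[:8]])
print([(round(r['score'],2),np.round(r['extent']).tolist()) for r in spot_in('ball_0_center','scene')[:8]])
a=cv2.imread('pics/t2.png')[170:290,280:440];a=cv2.resize(a,(400,300),interpolation=cv2.INTER_CUBIC)
b=cv2.resize(cv2.imread('pics/s2.png')[210:360,230:430],(400,300),interpolation=cv2.INTER_CUBIC);cv2.imwrite('pics/m2.png',np.hstack([a,b]))
E
```

```text
10.07 [-44.9  -0.2 134.4  60.5  81.2 -45.5] [436.5  33.9 177.3] w 60.0 42.8 F [-0.1 -0.1 -1.5]
over 11.17 [-24.6  36.3 100.4  72.1  99.6 -48.9] [607.2 113.1 186.7] w 59.6 42.8 F [ 0.6  0.4 -1.9]
low 11.53 [-24.6  38.5  99.9  71.9  99.  -50.6] [607.7 112.7 166. ] w 60.5 42.8 F [ 0.3  0.6 -1.4]
poured 16.72 [-24.6  38.5  99.9  71.9  99.1  77.4] [607.7 112.7 166. ] w 60.4 43.3 F [-1.3  0.2 -0.5]
[]
[]
```

View pics/m2.png

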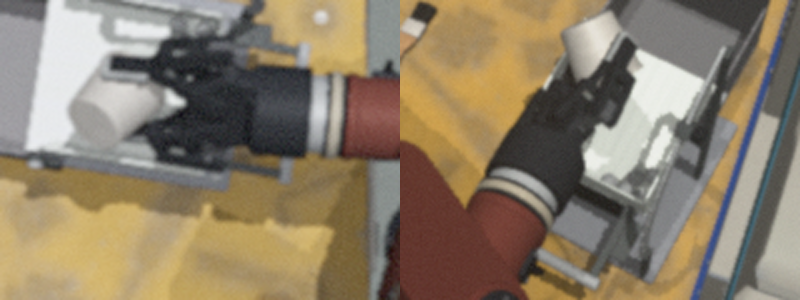

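```bash
python3 - <<'E'
from h import *
j=list(get_obs()['joint_pos']);j[5]+=12;move_j(j);wait(.3);st('more')
o=get_obs();p=np.array(o['tcp_pos']);p[2]+=40;move_l(p.tolist(),speed=150)
j=list(get_obs()['joint_pos']);j[5]-=140;move_j(j);st('back')
R=att(AL,PG);g=CUP+[0,0,38]
gp(g+[0,0,150],R,speed=250);wait(.3);st()
save('top','t3.png');save('wrist','w4.png')
print([(round(r['score'],2),np.round(r['extent']).tolist()) for r in spot_in('ball_0_center','top')[:8]])
print([(round(r['score'],2),np.round(r['extent']).tolist()) for r in spot_in('ball_0_center','wrist')[:8]])
a=cv2.imread('pics/t3.png')[170:290,280:440];a=cv2.resize(a,(480,360),interpolation=cv2.INTER_CUBIC)
b=cv2.resize(cv2.imread('pics/w4.png')[200:480,160:480],(320,360));cv2.imwrite('pics/m3.png',np.hstack([a,b]))
E
```

```text
more 17.53 [-24.6  38.5  99.9  71.9  99.1  89.3] [607.6 112.8 166. ] w 60.1 43.3 F [-0.2 -0.8 -1.3]
back 20.04 [-24.6  34.3 100.7  72.4 100.  -47.3] [607.7 112.7 205.9] w 60.2 43.3 F [ 0.5 -0.1 -0.5]
 21.25 [-4.480e+01 -1.000e-01  1.343e+02  6.060e+01  8.120e+01 -4.550e+01] [437.5  33.8 177.8] w 60.0 43.3 F [-0.2 -0.3 -1.1]
[(0.53, [359.0, 199.0, 5.0, 10.0]), (0.46, [352.0, 181.0, 4.0, 8.0])]
[(0.69, [580.0, 294.0, 27.0, 17.0])]
```

View pics/m3.png

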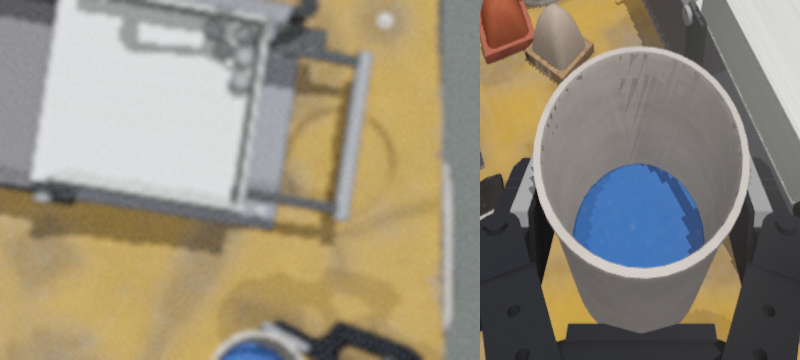

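```bash
python3 - <<'E'
from h import *
R=att(AL,PG);g=CUP+[0,0,38]
gp(g+[0,0,15],R,speed=200)
gp(g+[0,0,.3],R,speed=30);st('down')
for w in (64,70,85): grip(w)
wait(.3);st('open')
gp(g-100*R[:,2],R,speed=120);st()
gp(g-100*R[:,2]+[0,0,80],R,speed=200)
save('top','t4.png');save('scene','s4.png')
print([(round(r['score'],2),np.round(r['extent']).tolist()) for r in spot_in('mix_cup','top')[:3]])
# handle options: tool tilted from vertical toward various, closing along YS
for yaw in(PSI+90,PSI-90):
  for a in(0,.3,.6,.9,1.0):
    e=a-.14;b=H-220*(np.cos(e)*YS-np.sin(e)*ZS)+4*(np.sin(e)*YS+np.cos(e)*ZS)
    j=solve_ik((b-[0,0,18.7]).tolist(),[180,0,yaw]);print(round(yaw),a,b.round(),None if j is None else np.round(j))
a=cv2.imread('pics/t4.png')[170:320,280:440];a=cv2.resize(a,(400,375),interpolation=cv2.INTER_CUBIC)
b=cv2.resize(cv2.imread('pics/s4.png')[210:390,180:380],(400,375),interpolation=cv2.INTER_CUBIC);cv2.imwrite('pics/m4.png',np.hstack([a,b]))
E
```

```text
down 22.92 [-44.9  25.6 131.6  65.8  70.8 -66.6] [437.2  33.6  28.6] w 60.5 43.2 F [-1.1 -0.7  2.9]
open 23.97 [-44.9  25.5 131.6  65.8  70.7 -66.6] [437.   33.7  28.3] w 85.1 0.0 F [ 0.2  1.2 -0.2]
 24.95 [-57.9  18.7 131.2  53.2  79.4 -63.2] [392.2 -42.9  73.2] w 84.5 0.0 F [-0.4 -1.   0.8]
[(0.95, [359.0, 296.0, 29.0, 34.0])]
82 0 [604. -67.  58.] [-13.  23. 101.  -0.  55.  -5.]
82 0.3 [604. -65. 124.] [-13.  18. 100.  -0.  62.  -5.]
82 0.6 [607. -44. 186.] [-11.  14.  98.  -0.  68.  -3.]
82 0.9 [613.  -6. 239.] [-7. 11. 95. -0. 74.  1.]
82 1.0 [615.  11. 254.] [-6. 11. 94. -0. 75.  3.]
-98 0 [604. -67.  58.] None
-98 0.3 [604. -65. 124.] None
-98 0.6 [607. -44. 186.] None
-98 0.9 [613.  -6. 239.] None
-98 1.0 [615.  11. 254.] None
```

View pics/m4.png

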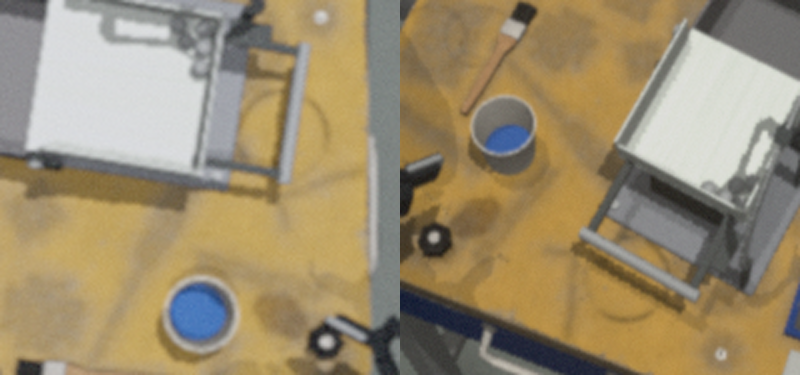

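```bash
cat >> h.py <<'E'
def bar(a):
    e=a-.14;return H-220*(np.cos(e)*YS-np.sin(e)*ZS)+4*(np.sin(e)*YS+np.cos(e)*ZS)
E
python3 - <<'E'
from h import *
E=[180,0,PSI]
off=np.array([0,0,-19.])
for y in(PSI,PSI+180):
    print(y,[None if j is None else np.round(j) for j in (solve_ik((bar(a)+off).tolist(),[180,0,y]) for a in(0,.5,1.0))])
if solve_ik((bar(1.)+off).tolist(),E) is None: E=[180,0,PSI+180]
b=bar(0)
goto((b+[0,0,120]).tolist(),E);st()
grip(50)
move_l((b+[0,0,25]).tolist(),E,speed=150)
move_l((b+off).tolist(),E,speed=60);st('at')
grip(5,35);wait(.2);st('gripped')
for a in(.05,.1,.15):
    move_l((bar(a)+off).tolist(),E,speed=60);st(a)
E
```

```text
-8.2 [array([-13.,  23., 101.,  -0.,  55.,  85.]), array([-12.,  15.,  99.,  -0.,  66.,  87.]), array([-6., 11., 94., -0., 75., 93.])]
171.8 [array([-13.,  23., 101.,   0.,  55., -95.]), array([-12.,  15.,  99.,   0.,  66., -93.]), array([ -6.,  11.,  94.,   0.,  75., -87.])]
 27.73 [-12.9  13.2  97.6   0.   69.4  85.3] [603.2 -66.8 177.4] w 84.9 0.0 F [-0.6 -0.3 -0.3]
at 29.84 [-12.9  23.3 101.3   0.   55.3  85.3] [604.2 -66.7  39.4] w 50.3 0.0 F [ 0.5 -0.1  0.2]
gripped 30.48 [-12.7  23.3 101.3   0.4  55.3  85.3] [604.9 -63.2  40. ] w 10.6 34.1 F [0.4 9.  1.6]
0.05 30.81 [-12.8  22.4 101.2   0.4  56.3  85.2] [604.7 -64.3  50.4] w 10.7 34.0 F [ 2.8  8.8 -3.5]
0.1 31.14 [-12.9  21.5 101.1   0.4  57.4  85.2] [604.6 -64.8  61.3] w 10.8 34.4 F [ 3.8  9.2 -2.7]
0.15 31.48 [-12.9  20.6 100.9   0.4  58.5  85.2] [604.6 -64.8  72.1] w 10.7 34.6 F [ 3.9  8.  -3.6]
```

```bash
cat >> h.py <<'E'
H=H+3.5*YS
E
python3 - <<'E'
from h import *
E=[180,0,PSI];off=np.array([0,0,-19.])
for a in np.arange(.2,1.001,.08):
    move_l((bar(a)+off).tolist(),E,speed=80)
    if a>.3: st(round(a,2))
wait(.5);st()
o=get_obs();p=np.array(o['tcp_pos'])-off-H;print('angle',np.arctan2(p[2],-p@YS)+.14-4/220,np.hypot(p[2],p@YS))
c=wcam();np.savez('w5.npz',**c);save('wrist','w5.png');save('scene','s5.png');save('top','t5.png')
print([(round(r['score'],2),np.round(r['extent']).tolist()) for r in spot_in('ball_0_center','top')[:8]])
a=cv2.imread('pics/t5.png')[110:270,220:430];a=cv2.resize(a,(400,305),interpolation=cv2.INTER_CUBIC)
b=cv2.resize(cv2.imread('pics/s5.png')[160:360,240:440],(400,305),interpolation=cv2.INTER_CUBIC)
w=cv2.imread('pics/w5.png')[:,:];w=cv2.resize(w,(400,295));t=np.zeros((295,400,3),np.uint8)
cv2.imwrite('pics/m5.png',np.vstack([np.hstack([a,b]),np.hstack([w,t])]))
E
```

```text
0.36 32.51 [-12.2  17.1  99.7  -0.   63.1  86.1] [605.5 -59.  117.9] w 10.2 34.2 F [ 2.8 -1.9 -2.4]
0.44 32.88 [-11.7  16.   99.1  -0.1  64.8  86.5] [606.2 -54.5 134.7] w 10.7 34.2 F [ 2.7 -4.  -1.9]
0.52 33.24 [-11.1  14.9  98.5  -0.1  66.5  87.1] [607.  -48.8 151.1] w 10.6 34.2 F [ 2.6 -5.9 -0.8]
0.6 33.61 [-10.5  14.   97.8  -0.2  68.1  87.8] [608.1 -41.8 167.2] w 10.9 34.2 F [ 2.1 -7.2  1.1]
0.68 33.98 [-9.6 13.2 97.  -0.2 69.7 88.6] [609.4 -33.7 182.7] w 10.6 34.2 F [ 1.6 -9.   1.6]
0.76 34.34 [-8.7 12.4 96.2 -0.3 71.3 89.6] [610.9 -24.2 197.7] w 10.6 34.2 F [ 1.3 -8.6  2.3]
0.84 34.71 [-7.7 11.8 95.3 -0.3 72.7 90.6] [612.6 -13.6 212. ] w 10.8 34.2 F [ 0.3 -8.8  5.6]
0.92 35.08 [-6.6 11.4 94.4 -0.4 74.1 91.7] [614.4  -2.  225.2] w 10.9 34.3 F [  0.6 -10.2   6.3]
1.0 35.44 [-5.3 11.  93.4 -0.4 75.4 93. ] [616.4  10.7 237.7] w 10.5 34.4 F [-0.8 -9.9  8.7]
 35.94 [-5.4 11.  93.4 -0.4 75.4 93. ] [616.3  10.4 237.4] w 10.8 34.3 F [ -0.4 -10.1   7.7]
angle 0.994110115707337 223.78297452657728
[]
```

View pics/m5.png

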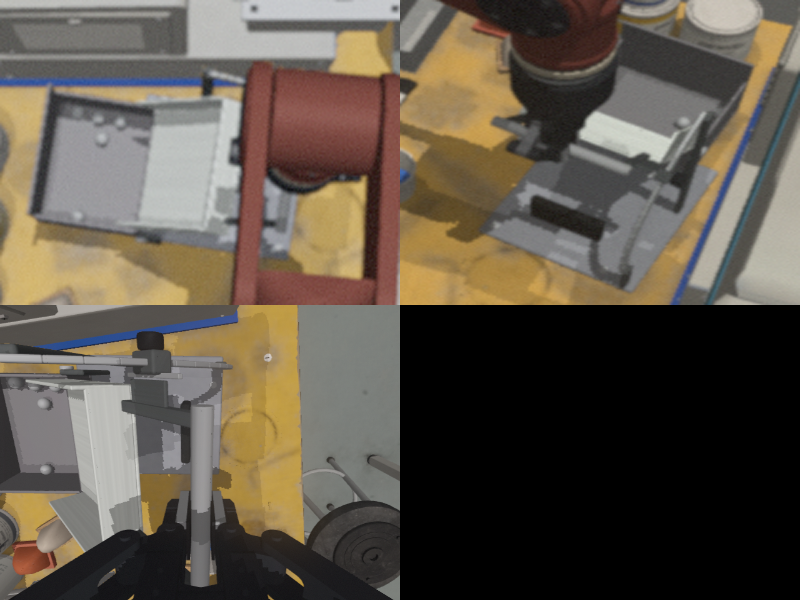

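```bash
python3 - <<'E'
from h import *
c=dict(np.load('w2.npz'))
from scipy.optimize import least_squares
P=lambda c,a,x,r:proj(c,H+x*XS-r*(np.cos(a-.14)*YS-np.sin(a-.14)*ZS))
o=np.array([342,188,392,158.])
f=least_squares(lambda p:np.r_[P(c,p[0],85,p[1]),P(c,p[0],85,p[2])]-o,[1,150,190]);print(f.x)
w=dict(np.load('w5.npz'));s=get_calibration('scene')
for a in(.94,1.0,1.06):print(a,'w',P(w,a,85,170).round(1),'s',P(s,a,85,170).round(1))
a=cv2.imread('pics/w5.png')[30:190,140:370];a=cv2.resize(a,(520,362),interpolation=cv2.INTER_CUBIC)
b=cv2.imread('pics/s5.png')[200:290,350:420];b=cv2.resize(b,(280,360),interpolation=cv2.INTER_CUBIC)
cv2.imwrite('pics/m6.png',np.hstack([a[:360],b]))
E
```

```text
[  0.96095011 138.70669186 197.19525125]
0.94 w [253.   95.5] s [371.9 277.1]
1.0 w [230.2  94.9] s [374.3 271.6]
1.06 w [204.6  94.3] s [376.7 266.1]
```

View pics/m6.png

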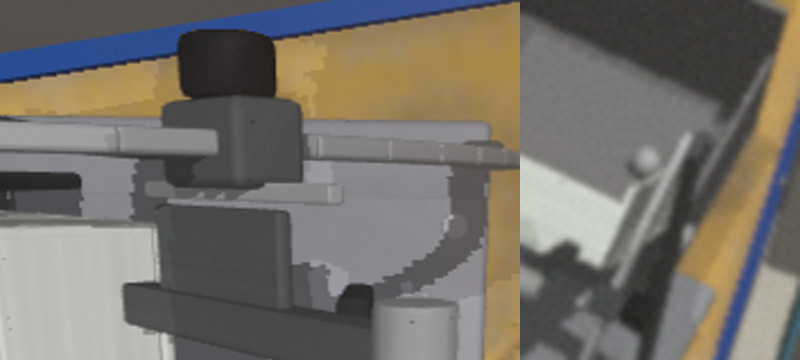

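```bash
python3 - <<'E'
from h import *
E=[180,0,PSI];off=np.array([0,0,-19.])
move_l((bar(.975)+off).tolist(),E,speed=20);wait(.8);st()
o=get_obs();p=np.array(o['tcp_pos'])-off-H;print('angle',np.arctan2(p[2],-p@YS)+.14-4/220)
save('wrist','w6.png')
a=cv2.imread('pics/w6.png')[30:190,140:370];a=cv2.resize(a,(520,362),interpolation=cv2.INTER_CUBIC)
cv2.imwrite('pics/m7.png',a)
E
```

```text
37.37 [-5.8 11.1 93.7 -0.4 75.  92.6] [615.7   6.3 233.7] w 10.4 34.3 F [ 0.  -9.1  8.7]
angle 0.9694968582404841
```

View pics/m7.png

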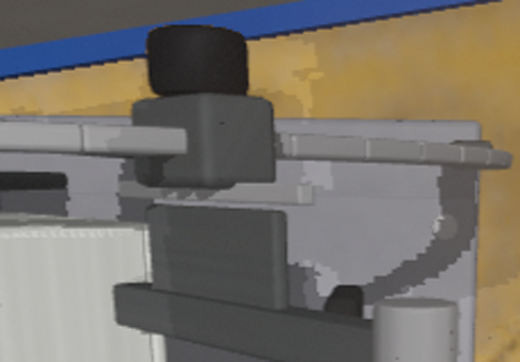

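```bash
python3 -c "
from h import *
st();print(sign_off())"
```

```text
37.42 [-5.8 11.1 93.7 -0.4 75.  92.6] [615.7   6.4 233.7] w 10.8 34.3 F [ -0.1 -10.3   8.1]
the job is handed in; nothing more can be done
None
```

I handed the job in at 37.4 s: all five balls are in the bin, the empty cup stands upright where it was at the start, and the gripper is holding the pan steady with its pointer in line with the index, by the last wrist image; no verdict came back.

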